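Slide a scenery board under the jig's sprung clip

ROBOT

A 6-joint arm with a two-finger parallel gripper is mounted at the origin on the work surface. World frame = base frame: x ahead of the robot, y to its left, z up, the work surface at z = 0. Lengths are in mm, angles in rad, forces in N, time in s.
With the tool pointing down it reaches from about 300 to 750 mm from the base axis. Payload 8.5 kg.
Tool frame: the origin (TCP) lies midway between the tips of the shut fingers; the grasp point (between the pads) lies 19 mm behind it; z points along the fingers, y is the line along which they close (so a half turn about z gives the same grasp; the last joint's range is limited). The gripper opens to 85 mm and grips with 20 to 120 N. Pads are 22 mm wide; open, the fingers measure 114 mm over their backs; the gripper's body (76 mm by 85 mm) begins 54 mm behind the grasp point. The pads swing forward as they close: fully open they stand 13 mm farther back than shut.
Start: joints at [-1.355, 0.381, 1.297, -0, 1.464, -0.215], TCP at [229.671, -499.732, 231.322] pointing down, gripper open.
Joint ranges: [-3.11, 3.11], [-0.89, 2.33], [0.22, 2.48], [-1.42, 4.56], [0.17, 2.85], [-2.88, 2.88]. Speed limits (rad/s): [2.39, 2.39, 3.14, 3.14, 3.14, 3.14].

INTERFACE

Orientations are given as a unit quaternion [w, x, y, z].
In Python, from workcell import manip gives the robot as it stands.
- The arm moves only by the tool jog_arm, never from a script. Its argument "motion" is a list of rows, each an object with "jaw": the finger opening in cm, from 0 to 8.54; "xyz": the shift along the world's x, y, z in cm, a list of three; "roll": the turn about the world's z in rad. A call has 1 to 10 rows; each row is the pose to reach, as a shift and turn from the pose commanded when the call began; what a row does not reach only later rows make up. A row lasts 1/10 s, in which the tool goes at most 50 mm and 8.59 degrees, less where a joint would pass 70% of its speed; a pose out of reach is approached as far as the arm can. A call with a gripper value outside its range is refused whole. The fingers move at their own pace and stop on an object; the grip force is fixed at half the most. Time passes only in rows, so rows that repeat a pose let the fingers close. It gives the time, the measured TCP pose, the force, the opening and the grip force at its end, in the units of the state.
- manip.state(): the state, without advancing time (a new reading comes with each control period).
- manip.camera(name): name is "scene" or "top"; returns a dict with "color" (420x560x3 uint8, blue, green, red), "intrinsics" (3x3 intrinsics, pixels), "origin" and "attitude" of the camera in the world. Camera axes: x right, y down, z forward; pixel columns grow to the right and rows downward; lengths in mm; the calibration is good to about 2 mm. A picture is of the moment at which its call begins. There is no depth.
- manip.hand_in(): hands the job in; it is judged then, once.
The state is a dict: "time": time; "qpos": joint angles; "qvel": joint speeds; "effort": joint torques, N m; "tcp_pos": TCP position; "tool_rot": TCP orientation; "wrist_force": force on the tool from outside, world axes, zero at the start; "moment": the same for the moment, N m; "gripper_width": finger opening in mm; "gripper_force": force on a finger pad.
Only numpy, scipy, OpenCV 4.12 (cv2) and the standard library are available. Lean on these libraries where they do the work, as an engineer would, in place of code of your own. Each camera call takes 0.05 s, during which the arm holds its last target. There are 200 camera calls.

TASK

Load the small model-railway scenery board into the squaring jig it is lying on: its long side square against the jig's fence, and its plain end slid along the fence under the sprung clip, that end itself lifting the clip, until it is pressed home against the backstop hidden beneath the clip. Leave it lying flat, held by the clip, and let go. Be gentle: push only on the board, do not touch the clip or the scenery glued on the board, do not ram the backstop, and leave everything else on the bench alone.

Things in the scene. Friction and masses are not known exactly. Their poses are not given: they have to be found in the camera images.
- jig: Squaring jig fixed to the bench, placed and turned differently each time: plywood plate 400 mm long (x -200 to 200), 200 mm wide (y -90 to 110), deck 12 mm above the bench. Origin on the bench under it. +x is the sliding direction, to the clip; the fence is at its -y side. Under the clip hides a rigid steel backstop, its face anywhere from x = 95 to 118 mm, not measured: feel for it.
- fence_line (a point): On the deck at the foot of the fence's inner face, jig x = 0, y = -75 mm. The aluminium fence is 12 mm wide, 12 mm above the deck, and runs along jig x from -190 to 180 mm.
- clip_lip (a point): Underside of the middle of the clip's 90 mm wide lip, at jig x = 75, y = -25 mm, 2 mm above the empty deck. Before it (to -x) a 24 mm lead-in plate turns up at 24 degrees, so that the board's edge pushed flat along the deck wedges under and lifts the clip. Getting in takes up to about 17 N of push, sliding on about 8 N. The clip's top is 24 mm above the deck.
- clip (a joint): Lift angle of the sprung steel clip about its hinge across the jig (at jig x = 165 mm, 17 mm above the deck, 90 mm behind the lip): 0 when down, growing as it lifts, about 0.067 rad when the lip rests on the scenery board. The spring presses with about 4 N at the lip when down, 6 N on the board.
- panel: The loose scenery board: stiff plywood 160 (its x) by 100 (its y) by 8 mm, 0.18 to 0.33 kg, lying on the deck askew, clear of fence and clip. Origin: centre of its underside. Its +x end (from x = 15 mm to the edge at 80) is plain and goes under the clip; its -y long side goes against the fence. Loaded, its x and y point along the jig's.
- scenery: Fragile shed, hedge and small tree glued on the board. Origin on the board's top above the board's origin. They cover board x -54 to 9 mm, y -28 to 27 mm, and reach 40 mm above the board's top; the rest of the board is bare, so its edges can be pushed at deck height.
- paint_jar: Bystander: glass paint jar, 36 mm wide, 45 mm tall, standing behind the fence. Origin at its underside. Leave alone.
- screwdriver: Bystander: screwdriver 150 mm long lying behind the fence, along it. Origin at its underside. Leave alone.
- railcar: Bystander: model railcar 110 x 26 x 38 mm standing beyond the clip end of the jig. Origin at its underside. Leave alone.
- paintbrush: Bystander: paintbrush 160 mm long. Origin at its underside. Leave alone.
- glue_bottle: Bystander: glue bottle 38 mm wide, 100 mm tall. Origin at its underside. Leave alone.
- spare_tree: Bystander: loose model tree on a round 32 mm foot, 76 mm tall, standing on the jig's deck beside the clip (jig x 130 to 170, y 60 to 85 mm). Origin at its underside. Leave alone.
- water_cup: Bystander: plastic cup 60 mm wide, 70 mm tall. Origin at its underside. Leave alone.
Mind the look-alikes: they are no part of the job. What is shaped like the panel but turquoise is not meant.

How it is judged:
By the outcome, as a careful person would: the job done as asked, in the order asked, and still so for the second after the job is handed in, with the robot touching nothing.
It also fails if it takes over 48 s, if anything falls off the work surface, if the arm or the gripper's body presses on something with over 40 N, if the wrist force passes 120 N, or if a joint passes its speed limit or range.

## Working session

There is one attempt and no reset: what is moved stays moved. The work goes in short steps, Python scripts to look and compute and a tool call to move; the robot and the scene stay as the last step left them, time stands still between calls to the robot, and variables do not carry over. Pictures are saved under pics/ and viewed, at most 10 in all, crops included, and the job is handed in when it is done.

Besides the shell and the picture viewer there is one more tool, called after ">>>" as name(argument=value, ...), one argument or row to a line, values as JSON. jog_arm: Moves the arm, as the interface text tells. Its arguments: {"type":"object","properties":{"motion":{"type":"array","items":{"type":"object","properties":{"jaw":{"type":"number"},"xyz":{"type":"array","items":{"type":"number"}},"roll":{"type":"number"}}}}},"required":["motion"]}

```bash
mkdir -p pics; cat > h.py <<'E'
import numpy as np,cv2
from workcell import manip
from scipy.spatial.transform import Rotation as R
def shot(n,f):
    c=manip.camera(n); cv2.imwrite('pics/'+f+'.png',c['color'])
    np.savez('pics/'+f+'.npz',K=c['intrinsics'],o=c['origin'],a=c['attitude']); return c
def ray(f,uv,z):
    d=np.load('pics/'+f+'.npz'); q=d['a']; o=d['o']
    M=q if q.shape==(3,3) else R.from_quat(q[[1,2,3,0]]).as_matrix()
    v=M@np.linalg.solve(d['K'],[uv[0],uv[1],1]); return o+v*(z-o[2])/v[2]
def proj(f,p):
    d=np.load('pics/'+f+'.npz'); q=d['a']; o=d['o']
    M=q if q.shape==(3,3) else R.from_quat(q[[1,2,3,0]]).as_matrix()
    x=d['K']@(M.T@(np.array(p)-o)); return x[:2]/x[2]
E
python3 - <<'E'
from h import *
for n in('scene','top'):
    c=shot(n,n+'0'); print(c['intrinsics'],c['origin'],c['attitude'])
a=cv2.imread('pics/scene0.png');b=cv2.imread('pics/top0.png')
print(manip.state())
E
```

```text
[[523.26104503   0.         274.0393251 ]
 [  0.         523.26104503 210.22977456]
 [  0.           0.           1.        ]] [1367.74608959 -329.19995185  957.79497498] [-0.31508256  0.76662687  0.51742209 -0.21279238]
[[418.67356169   0.         287.88721784]
 [  0.         418.67356169 212.11379195]
 [  0.           0.           1.        ]] [ 437.95439605   22.54534387 1186.1803457 ] [ 0.03211897 -0.69982357  0.7131072  -0.02633378]
{'time': 0.1, 'qpos': array([-1.35528961e+00,  3.81109523e-01,  1.29818945e+00,  2.38265179e-05,
        1.46357726e+00, -2.15312115e-01]), 'qvel': array([ 3.86736203e-05, -1.77129440e-03, -1.74922563e-03, -6.38308678e-05,
        2.57571947e-04,  7.89417906e-04]), 'effort': array([ 3.03298795e-03, -4.49221623e+01, -2.31655455e+01, -1.98229800e-04,
        3.63080188e-03, -4.30269222e-05]), 'tcp_pos': array([ 229.62721705, -499.4771488 ,  230.7822598 ]), 'tool_rot': array([-6.41786888e-04,  9.76889037e-01,  2.13746103e-01,  1.17815808e-05]), 'wrist_force': array([0.10498451, 0.17814422, 0.12600286]), 'moment': array([-0.02015126, -0.07746057, -0.02780522]), 'gripper_force': 0.0, 'gripper_width': 85.54920770709536}
```

View pics/top0.png

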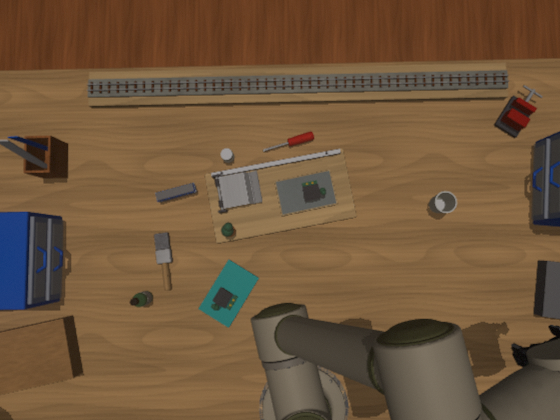

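View pics/scene0.png

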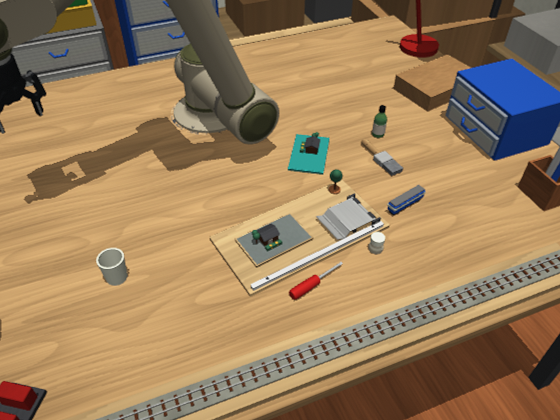

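The top view shows the grey board on the jig at (305,193). The turquoise look-alike at (229,293) is off the jig, so I choose the grey one. The clip is at (238,188) and the fence runs along the top edge from (213,173) to (340,152). Next is a close crop to check the choice.

```bash
python3 - <<'E'
from h import *
b=cv2.imread('pics/top0.png')[140:250,200:360]
cv2.imwrite('pics/crop_top.png',cv2.resize(b,None,fx=5,fy=5,interpolation=cv2.INTER_CUBIC))
b=cv2.imread('pics/scene0.png')[180:300,205:395]
cv2.imwrite('pics/crop_scene.png',cv2.resize(b,None,fx=4,fy=4,interpolation=cv2.INTER_CUBIC))
E
```

```text
(no output)
```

View pics/crop_top.png

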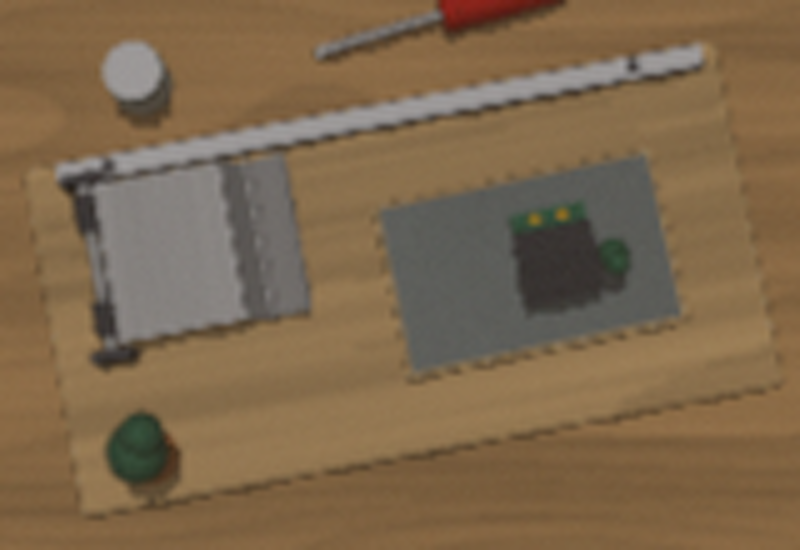

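View pics/crop_scene.png

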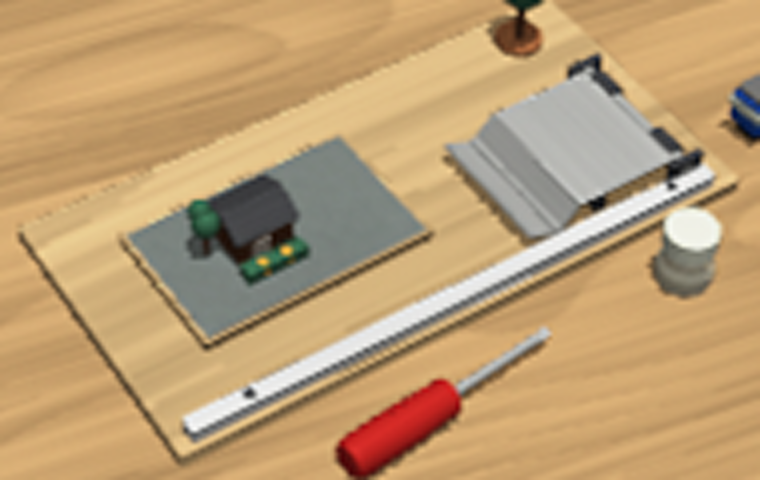

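The crop confirms the grey board, with its plain end at the left. Its corners in the top crop are (380,210), (645,155), (681,316) and (414,374). The deck corners are (27,172), (88,516), (778,385) and (713,50).

```bash
cat >> h.py <<'E'
from scipy.optimize import least_squares
def fit(obs,g):
    # obs: (file,u,v,X,Y,z); local X,Y mm, world z
    def f(p):
        r=[]
        for n,u,v,X,Y,z in obs:
            c,s=np.cos(p[2]),np.sin(p[2]); r+=list(proj(n,[p[0]+c*X-s*Y,p[1]+s*X+c*Y,z])-[u,v])
        return r
    s=least_squares(f,g,x_scale=[10,10,.1]); return s.x,np.round(s.fun.reshape(-1,2),1)
def T(n,x,y,k,ox,oy): return ((x+.5)/k-.5+ox,(y+.5)/k-.5+oy)
E
python3 - <<'E'
from h import *
t=lambda x,y:('top0',*T(0,x,y,5,200,140)); s=lambda x,y:('scene0',*T(0,x,y,4,205,180))
J=[(t(27,172),200,-90),(t(88,516),200,110),(t(778,385),-200,110),(t(713,48),-200,-90),(s(20,235),-200,110),(s(183,460),-200,-90),(s(738,184),200,-90)]
P=[(t(380,210),80,-50),(t(645,155),-80,-50),(t(681,316),-80,50),(t(414,374),80,50),(s(122,237),-80,50),(s(208,345),-80,-50),(s(433,232),80,-50),(s(338,137),80,50)]
for nm,L,z in(('jig',J,12),('panel',P,20)):
  for sel in ('top','scene',''):
    o=[(*a,x,y,z) for a,x,y in L if a[0].startswith(sel)]
    g=ray(*('top0',(280,195) if nm=='jig' else (305,193)),z)
    r,e=fit(o,[g[0],g[1],1.7]); print(nm,sel,np.round(r,3),np.abs(e).max())
    if sel=='': 
        if nm=='jig': j=r
        else: p=r
c,s_=np.cos(j[2]),np.sin(j[2]); Rm=np.array([[c,s_],[-s_,c]])
print('panel in jig',Rm@(p[:2]-j[:2]),p[2]-j[2])
# fence top ends z=24
for uv in [(57,168),(703,52)]: print('fence',Rm@(ray('top0',T(0,*uv,5,200,140),24)[:2]-j[:2]))
E
```

```text
jig top [593.077  54.505   1.736] 1.2
jig scene [600.772  55.356   1.745] 1.1
jig  [596.397  55.341   1.742] 2.5
panel top [589.581 -19.508   1.761] 1.6
panel scene [594.874 -18.195   1.767] 1.1
panel  [592.084 -18.52    1.765] 2.4
panel in jig [-72.040209    16.86290743] 0.022506927685574718
fence [178.31513511 -83.55585434]
fence [-191.07674339  -79.21089392]
```

Board in jig frame is about (-72, 17), askew 0.022 rad, with its long edge about 42 mm from the fence. I'll push it with partly opened fingers (two-point contact), first toward the fence and then along it.

>>> jog_arm(
  motion=[
    {"jaw": 5,"xyz": [28.5,46.8,0],"roll": -0.26},
    {"jaw": 5,"xyz": [28.5,46.8,0],"roll": -0.26},
    {"jaw": 5,"xyz": [28.5,46.8,0],"roll": -0.26},
    {"jaw": 5,"xyz": [28.5,46.8,0],"roll": -0.26},
    {"jaw": 5,"xyz": [28.5,46.8,0],"roll": -0.26},
    {"jaw": 5,"xyz": [28.5,46.8,0],"roll": -0.26},
    {"jaw": 5,"xyz": [28.5,46.8,0],"roll": -0.26},
    {"jaw": 5,"xyz": [28.5,46.8,0],"roll": -0.26},
    {"jaw": 5,"xyz": [28.5,46.8,0],"roll": -0.26},
    {"jaw": 5,"xyz": [28.5,46.8,0],"roll": -0.26},
  ],
)

```text
time: 1.1
tcp_pos: [490.3, -70.6, 231.2]
tool_rot: [-0.0, 0.996, 0.085, -0.0]
wrist_force: [0.4, -1.2, 0.3]
gripper_width: 50.1
gripper_force: 0.0
```

>>> jog_arm(
  motion=[
    {"jaw": 5,"xyz": [2.5,3.9,0],"roll": 0},
    {"jaw": 5,"xyz": [2.5,3.9,-5]},
    {"jaw": 5,"xyz": [2.5,3.9,-10]},
    {"jaw": 5,"xyz": [2.5,3.9,-15]},
    {"jaw": 5,"xyz": [2.5,3.9,-18]},
    {"jaw": 5,"xyz": [2.5,3.9,-18]},
  ],
)

```text
schema error: expected keys jaw, xyz, roll
```

```bash
python3 - <<'E'
from h import *
c=shot('scene','s1');s=manip.state();print(s['tcp_pos'],s['tool_rot'],s['wrist_force'],s['gripper_width'])
cv2.imwrite('pics/s1c.png',cv2.resize(c['color'][130:300,190:400],None,fx=3.5,fy=3.5,interpolation=cv2.INTER_CUBIC))
E
```

```text
[492.65279955 -64.97897507 231.12500275] [-1.36485560e-03  9.96134002e-01  8.78334425e-02  6.87591111e-04] [-1.48779632  5.06941842 -1.14494912] 49.8429018859936
```

View pics/s1c.png

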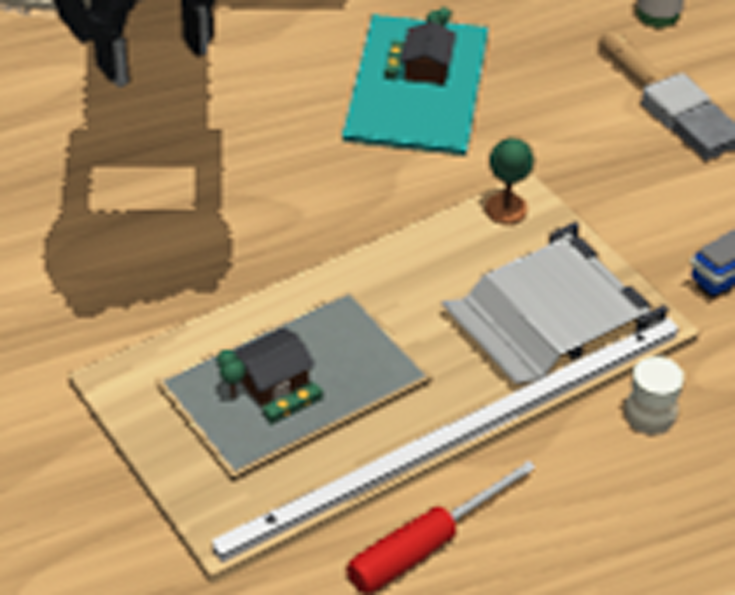

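The move was refused because a key was missing. The gripper is still up and off the board, at crop (150,40), and the board is unmoved.

>>> jog_arm(
  motion=[
    {"jaw": 5,"xyz": [2.2,3.3,0],"roll": 0},
    {"jaw": 5,"xyz": [2.2,3.3,-5],"roll": 0},
    {"jaw": 5,"xyz": [2.2,3.3,-10],"roll": 0},
    {"jaw": 5,"xyz": [2.2,3.3,-15],"roll": 0},
    {"jaw": 5,"xyz": [2.2,3.3,-18],"roll": 0},
    {"jaw": 5,"xyz": [2.2,3.3,-18],"roll": 0},
    {"jaw": 5,"xyz": [2.2,3.3,-18],"roll": 0},
  ],
)

```text
time: 1.85
tcp_pos: [512.1, -39.9, 52.0]
tool_rot: [0.0, 0.996, 0.085, 0.0]
wrist_force: [0.4, -0.5, 0.7]
gripper_width: 49.9
gripper_force: 0.0
```

```bash
python3 - <<'E'
from h import *
c=shot('scene','s1');s=manip.state();print(s['tcp_pos'],s['tool_rot'],s['wrist_force'],s['gripper_width'])
cv2.imwrite('pics/s1d.png',cv2.resize(c['color'][130:300,190:400],None,fx=3.5,fy=3.5,interpolation=cv2.INTER_CUBIC))
E
```

```text
[512.62260559 -40.01909214  52.82818582] [4.56568657e-04 9.96354883e-01 8.52969059e-02 1.08508421e-03] [ 0.45342824 -0.87428276 -0.34448958] 50.306256326790724
```

View pics/s1d.png

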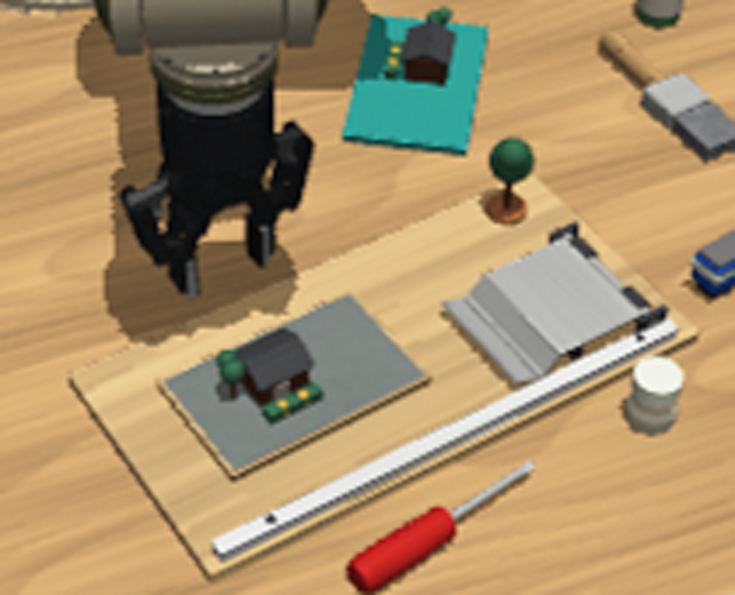

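The fingers hover behind the board's near long edge, with tips at crop (192,293) and (263,263). I'll check tip height by projection.

```bash
python3 - <<'E'
from h import *
a=1.742; ex=np.array([np.cos(a),np.sin(a)]); ey=np.array([-ex[1],ex[0]])
for z in (52,56,60):
  for sx in(-1,1):
    print(z,[np.round((proj('s1',[*(np.array([512.6,-40])+sx*w*ex-f*ey),z])-[190,130])*3.5).tolist() for w in(25,33) for f in(11,-11)])
j=np.array([596.4,55.3]);d=np.array([512.6,-40])-j;print('tcp in jig',d@ex,d@ey)
E
```

```text
52 [[197.0, 299.0], [181.0, 279.0], [187.0, 303.0], [171.0, 284.0]]
52 [[259.0, 272.0], [243.0, 253.0], [269.0, 267.0], [253.0, 249.0]]
56 [[197.0, 295.0], [181.0, 275.0], [187.0, 299.0], [171.0, 280.0]]
56 [[259.0, 268.0], [243.0, 249.0], [269.0, 263.0], [253.0, 245.0]]
60 [[197.0, 291.0], [181.0, 271.0], [186.0, 295.0], [171.0, 276.0]]
60 [[259.0, 264.0], [243.0, 245.0], [269.0, 259.0], [253.0, 241.0]]
tcp in jig -79.62986899386904 98.81100122971756
```

>>> jog_arm(
  motion=[
    {"jaw": 5,"xyz": [0,0.7,-2.5],"roll": 0},
    {"jaw": 5,"xyz": [0,0.7,-4.3],"roll": 0},
    {"jaw": 5,"xyz": [0,0.7,-4.3],"roll": 0},
    {"jaw": 5,"xyz": [0.5,0.79,-4.3],"roll": 0},
    {"jaw": 5,"xyz": [1.0,0.87,-4.3],"roll": 0},
    {"jaw": 5,"xyz": [1.4,0.94,-4.3],"roll": 0},
    {"jaw": 5,"xyz": [1.8,1.01,-4.3],"roll": 0},
    {"jaw": 5,"xyz": [2.2,1.08,-4.3],"roll": 0},
    {"jaw": 5,"xyz": [2.6,1.15,-4.3],"roll": 0},
    {"jaw": 5,"xyz": [3.0,1.22,-4.3],"roll": 0},
  ],
)

```text
time: 2.9
tcp_pos: [539.9, -27.4, 9.0]
tool_rot: [-0.0, 0.996, 0.086, -0.003]
wrist_force: [-12.1, -1.8, 13.4]
gripper_width: 50.2
gripper_force: 7.5
```

```bash
python3 - <<'E'
from h import *
c=shot('scene','s2');s=manip.state();print(s['tcp_pos'],s['wrist_force'],s['moment'],s['gripper_width'],s['gripper_force'])
cv2.imwrite('pics/s2c.png',cv2.resize(c['color'][190:270,225:355],None,fx=6,fy=6,interpolation=cv2.INTER_CUBIC))
E
```

```text
[540.66053761 -27.34125646   8.96577881] [-10.42889965  -0.89312663  10.82076244] [-0.24680639  1.6535513  -0.02735273] 50.517667926399724 6.620355457998812
```

View pics/s2c.png

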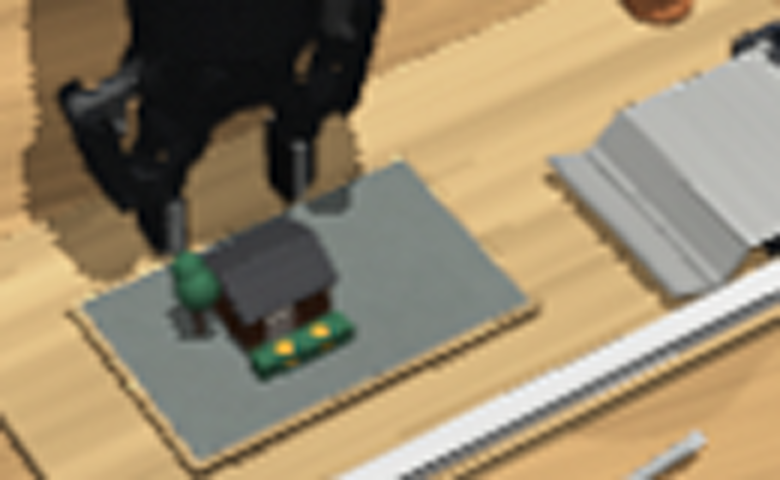

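Tips (crop (178,245), (300,195)) stand behind the board's near edge. The upward force suggests they brush the deck, so I'll raise them 3 mm.

>>> jog_arm(
  motion=[
    {"jaw": 5,"xyz": [0,0,0.2],"roll": 0},
    {"jaw": 5,"xyz": [0,0,0.3],"roll": 0},
    {"jaw": 5,"xyz": [0,0,0.3],"roll": 0},
  ],
)

```text
time: 3.25
tcp_pos: [541.9, -27.5, 11.4]
tool_rot: [0.0, 0.996, 0.085, 0.0]
wrist_force: [-1.1, 0.3, 1.2]
gripper_width: 50.0
gripper_force: 0.7
```

>>> jog_arm(
  motion=[
    {"jaw": 5,"xyz": [0.4,0.07,0],"roll": 0},
    {"jaw": 5,"xyz": [0.8,0.14,0],"roll": 0},
    {"jaw": 5,"xyz": [1.2,0.21,0],"roll": 0},
    {"jaw": 5,"xyz": [1.6,0.28,0],"roll": 0},
    {"jaw": 5,"xyz": [2.0,0.34,0],"roll": 0},
    {"jaw": 5,"xyz": [2.3,0.4,0],"roll": 0},
    {"jaw": 5,"xyz": [2.5,0.43,0],"roll": 0},
  ],
)

```text
time: 3.95
tcp_pos: [567.0, -23.1, 11.3]
tool_rot: [0.0, 0.996, 0.085, 0.0]
wrist_force: [-3.4, -1.0, 2.9]
gripper_width: 50.3
gripper_force: 1.9
```

>>> jog_arm(
  motion=[
    {"jaw": 5,"xyz": [0.1,0.02,0],"roll": 0},
    {"jaw": 5,"xyz": [0.2,0.03,0],"roll": 0},
    {"jaw": 5,"xyz": [0.3,0.05,0],"roll": 0},
    {"jaw": 5,"xyz": [0.4,0.07,0],"roll": 0},
  ],
)

```text
time: 4.35
tcp_pos: [570.8, -22.4, 11.3]
tool_rot: [-0.0, 0.996, 0.085, 0.0]
wrist_force: [-3.3, -0.0, 2.9]
gripper_width: 49.9
gripper_force: 1.7
```

>>> jog_arm(
  motion=[
    {"jaw": 5,"xyz": [0.1,0.02,0],"roll": 0},
    {"jaw": 5,"xyz": [0.2,0.03,0],"roll": 0},
    {"jaw": 5,"xyz": [0.3,0.05,0],"roll": 0},
  ],
)

```text
time: 4.65
tcp_pos: [572.6, -22.0, 11.2]
tool_rot: [-0.0, 0.996, 0.085, -0.001]
wrist_force: [-10.1, -2.1, 8.8]
gripper_width: 49.9
gripper_force: 5.6
```

Fence contact came at TCP jig y≈36.6, which matches the expected 36. Now back off, lift, and go around to the -x end with a quarter turn.

>>> jog_arm(
  motion=[
    {"jaw": 5,"xyz": [-0.7,-0.1,0],"roll": 0},
    {"jaw": 5,"xyz": [-1.5,-0.3,0],"roll": 0},
    {"jaw": 5,"xyz": [-1.5,-0.3,5],"roll": 0},
    {"jaw": 5,"xyz": [-1.5,-0.3,10],"roll": 0},
    {"jaw": 5,"xyz": [-1.5,-0.3,12],"roll": 0.15},
    {"jaw": 5,"xyz": [1.0,-4.0,12],"roll": 0.3},
    {"jaw": 5,"xyz": [4.0,-7.0,12],"roll": 0.45},
    {"jaw": 5,"xyz": [7.3,-9.2,12],"roll": 0.6},
    {"jaw": 5,"xyz": [7.3,-9.2,12],"roll": 0.75},
    {"jaw": 5,"xyz": [7.3,-9.2,12],"roll": 0.9},
  ],
)

```text
time: 5.65
tcp_pos: [647.1, -115.0, 130.5]
tool_rot: [-0.0, 0.859, 0.512, 0.0]
wrist_force: [-0.3, 0.2, -0.2]
gripper_width: 49.9
gripper_force: 0.0
```

>>> jog_arm(
  motion=[
    {"jaw": 5,"xyz": [0,0,0],"roll": 0.15},
    {"jaw": 5,"xyz": [0,0,0],"roll": 0.3},
    {"jaw": 5,"xyz": [0,0,0],"roll": 0.45},
    {"jaw": 5,"xyz": [0,0,0],"roll": 0.6},
    {"jaw": 5,"xyz": [0,0,0],"roll": 0.671},
    {"jaw": 5,"xyz": [0,0,0],"roll": 0.671},
    {"jaw": 5,"xyz": [0,0,0],"roll": 0.671},
  ],
)

```text
time: 6.35
tcp_pos: [646.6, -114.1, 131.3]
tool_rot: [0.0, 0.645, 0.764, 0.0]
wrist_force: [-0.3, -0.1, 1.0]
gripper_width: 50.2
gripper_force: 0.0
```

```bash
python3 - <<'E'
from h import *
c=shot('top','t3');s=manip.state();print(s['tcp_pos'],s['tool_rot'],s['wrist_force'])
shot('scene','s3')
a=cv2.resize(c['color'][140:250,200:360],None,fx=5,fy=5,interpolation=cv2.INTER_CUBIC)
cv2.imwrite('pics/t3c.png',a)
E
```

```text
[ 646.65964376 -114.05517281  131.25055377] [6.35253556e-05 6.44882294e-01 7.64281896e-01 8.03868463e-05] [ 0.60091156 -0.69183009  1.20480035]
```

View pics/t3c.png

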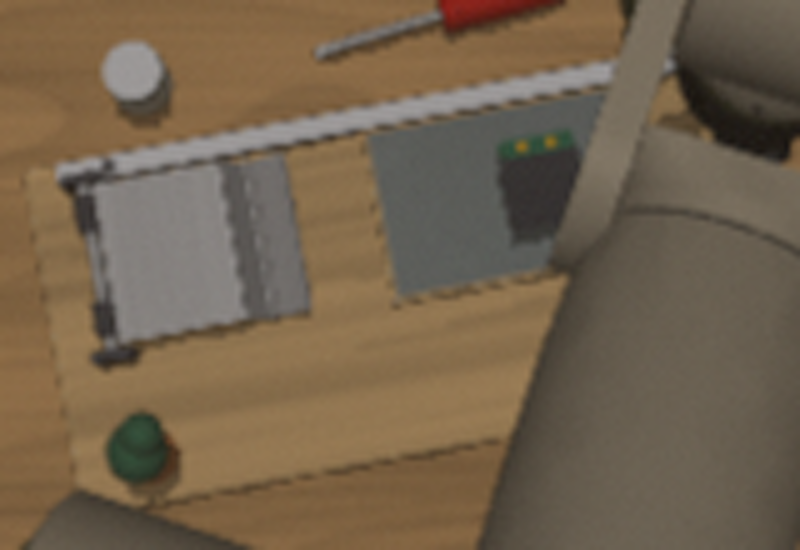

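Board now lies flush along the fence, its plain end at crop (368,138)–(397,296), parallel to the clip edge. Descend behind the -x end and start sliding.

>>> jog_arm(
  motion=[
    {"jaw": 5,"xyz": [0,0,-5],"roll": 0},
    {"jaw": 5,"xyz": [0,0,-9],"roll": 0},
    {"jaw": 5,"xyz": [0,0,-11],"roll": 0},
    {"jaw": 5,"xyz": [0,0,-11.9],"roll": 0},
    {"jaw": 5,"xyz": [0,0,-11.9],"roll": 0},
    {"jaw": 5,"xyz": [-0.07,0.4,-11.9],"roll": 0},
    {"jaw": 5,"xyz": [-0.14,0.8,-11.9],"roll": 0},
    {"jaw": 5,"xyz": [-0.2,1.2,-11.9],"roll": 0},
    {"jaw": 5,"xyz": [-0.27,1.6,-11.9],"roll": 0},
    {"jaw": 5,"xyz": [-0.34,2.0,-11.9],"roll": 0},
  ],
)

```text
time: 7.45
tcp_pos: [643.9, -94.3, 13.3]
tool_rot: [0.001, 0.644, 0.765, 0.0]
wrist_force: [-0.0, -4.1, 3.5]
gripper_width: 50.0
gripper_force: 2.2
```

>>> jog_arm(
  motion=[
    {"jaw": 5,"xyz": [-0.07,0.4,0],"roll": 0},
    {"jaw": 5,"xyz": [-0.14,0.8,0],"roll": 0},
    {"jaw": 5,"xyz": [-0.2,1.2,0],"roll": 0},
    {"jaw": 5,"xyz": [-0.27,1.6,0],"roll": 0},
    {"jaw": 5,"xyz": [-0.34,2.0,0],"roll": 0},
    {"jaw": 5,"xyz": [-0.41,2.4,0],"roll": 0},
    {"jaw": 5,"xyz": [-0.48,2.8,0],"roll": 0},
    {"jaw": 5,"xyz": [-0.54,3.2,0],"roll": 0},
    {"jaw": 5,"xyz": [-0.61,3.6,0],"roll": 0},
  ],
)

```text
time: 8.35
tcp_pos: [637.1, -57.6, 12.3]
tool_rot: [-0.0, 0.644, 0.765, -0.0]
wrist_force: [1.2, -3.3, 3.2]
gripper_width: 49.9
gripper_force: 2.0
```

>>> jog_arm(
  motion=[
    {"jaw": 5,"xyz": [-0.03,0.2,0],"roll": 0},
    {"jaw": 5,"xyz": [-0.07,0.4,0],"roll": 0},
    {"jaw": 5,"xyz": [-0.1,0.6,0],"roll": 0},
    {"jaw": 5,"xyz": [-0.14,0.8,0],"roll": 0},
    {"jaw": 5,"xyz": [-0.17,1.0,0],"roll": 0},
  ],
)

```text
time: 8.85
tcp_pos: [635.7, -48.6, 12.4]
tool_rot: [0.001, 0.644, 0.765, -0.0]
wrist_force: [1.4, -11.8, 1.1]
gripper_width: 50.0
gripper_force: 6.0
```

>>> jog_arm(
  motion=[
    {"jaw": 5,"xyz": [-0.03,0.2,0],"roll": 0},
    {"jaw": 5,"xyz": [-0.07,0.4,0],"roll": 0},
    {"jaw": 5,"xyz": [-0.1,0.6,0],"roll": 0},
  ],
)

```text
time: 9.15
tcp_pos: [635.0, -44.1, 12.4]
tool_rot: [0.002, 0.644, 0.765, -0.001]
wrist_force: [1.7, -13.8, 1.1]
gripper_width: 50.1
gripper_force: 7.1
```

>>> jog_arm(
  motion=[
    {"jaw": 5,"xyz": [-0.03,0.2,0],"roll": 0},
    {"jaw": 5,"xyz": [-0.07,0.4,0],"roll": 0},
    {"jaw": 5,"xyz": [-0.1,0.6,0],"roll": 0},
    {"jaw": 5,"xyz": [-0.14,0.8,0],"roll": 0},
  ],
)

```text
time: 9.55
tcp_pos: [634.0, -37.0, 12.5]
tool_rot: [0.002, 0.644, 0.765, -0.001]
wrist_force: [2.5, -18.3, -0.2]
gripper_width: 49.8
gripper_force: 9.4
```

>>> jog_arm(
  motion=[
    {"jaw": 5,"xyz": [-0.03,0.2,0],"roll": 0},
    {"jaw": 5,"xyz": [-0.07,0.4,0],"roll": 0},
    {"jaw": 5,"xyz": [-0.1,0.6,0],"roll": 0},
  ],
)

```text
time: 9.85
tcp_pos: [632.6, -29.6, 12.4]
tool_rot: [0.001, 0.644, 0.765, -0.001]
wrist_force: [1.0, -10.7, 1.8]
gripper_width: 50.0
gripper_force: 5.7
```

>>> jog_arm(
  motion=[
    {"jaw": 5,"xyz": [-0.03,0.2,0],"roll": 0},
    {"jaw": 5,"xyz": [-0.07,0.4,0],"roll": 0},
    {"jaw": 5,"xyz": [-0.1,0.6,0],"roll": 0},
    {"jaw": 5,"xyz": [-0.14,0.8,0],"roll": 0},
  ],
)

```text
time: 10.25
tcp_pos: [631.2, -21.6, 12.4]
tool_rot: [0.001, 0.644, 0.765, -0.001]
wrist_force: [1.7, -11.6, 1.1]
gripper_width: 50.0
gripper_force: 5.7
```

>>> jog_arm(
  motion=[
    {"jaw": 5,"xyz": [-0.02,0.1,0],"roll": 0},
    {"jaw": 5,"xyz": [-0.03,0.2,0],"roll": 0},
    {"jaw": 5,"xyz": [-0.05,0.3,0],"roll": 0},
  ],
)

```text
time: 10.55
tcp_pos: [630.7, -18.6, 12.4]
tool_rot: [0.001, 0.644, 0.765, -0.001]
wrist_force: [1.1, -11.2, 1.1]
gripper_width: 50.3
gripper_force: 5.7
```

>>> jog_arm(
  motion=[
    {"jaw": 5,"xyz": [-0.02,0.1,0],"roll": 0},
    {"jaw": 5,"xyz": [-0.03,0.2,0],"roll": 0},
    {"jaw": 5,"xyz": [-0.05,0.3,0],"roll": 0},
  ],
)

```text
time: 10.85
tcp_pos: [630.2, -15.6, 12.4]
tool_rot: [0.001, 0.644, 0.765, -0.001]
wrist_force: [3.2, -10.9, 0.9]
gripper_width: 49.8
gripper_force: 5.7
```

Lead edge is near x≈95, with no stop yet. I'll continue in small steps.

>>> jog_arm(
  motion=[
    {"jaw": 5,"xyz": [-0.02,0.1,0],"roll": 0},
    {"jaw": 5,"xyz": [-0.03,0.2,0],"roll": 0},
  ],
)

```text
time: 11.05
tcp_pos: [629.9, -13.6, 12.4]
tool_rot: [0.001, 0.644, 0.765, -0.001]
wrist_force: [2.2, -11.2, 2.0]
gripper_width: 50.2
gripper_force: 5.7
```

>>> jog_arm(
  motion=[
    {"jaw": 5,"xyz": [-0.02,0.1,0],"roll": 0},
    {"jaw": 5,"xyz": [-0.03,0.2,0],"roll": 0},
  ],
)

```text
time: 11.25
tcp_pos: [629.6, -11.6, 12.4]
tool_rot: [0.001, 0.644, 0.765, -0.001]
wrist_force: [1.7, -11.0, 1.8]
gripper_width: 50.2
gripper_force: 5.7
```

>>> jog_arm(
  motion=[
    {"jaw": 5,"xyz": [-0.02,0.1,0],"roll": 0},
    {"jaw": 5,"xyz": [-0.03,0.2,0],"roll": 0},
  ],
)

```text
time: 11.45
tcp_pos: [629.3, -9.6, 12.4]
tool_rot: [0.001, 0.644, 0.765, -0.001]
wrist_force: [1.4, -11.3, 1.8]
gripper_width: 50.0
gripper_force: 5.7
```

>>> jog_arm(
  motion=[
    {"jaw": 5,"xyz": [-0.02,0.1,0],"roll": 0},
    {"jaw": 5,"xyz": [-0.03,0.2,0],"roll": 0},
  ],
)

```text
time: 11.65
tcp_pos: [629.0, -7.6, 12.3]
tool_rot: [0.001, 0.644, 0.765, -0.001]
wrist_force: [1.7, -11.7, 1.5]
gripper_width: 50.2
gripper_force: 5.7
```

>>> jog_arm(
  motion=[
    {"jaw": 5,"xyz": [-0.02,0.1,0],"roll": 0},
    {"jaw": 5,"xyz": [-0.03,0.2,0],"roll": 0},
  ],
)

```text
time: 11.85
tcp_pos: [628.7, -6.3, 12.4]
tool_rot: [0.002, 0.644, 0.765, -0.001]
wrist_force: [1.4, -17.3, 1.7]
gripper_width: 50.3
gripper_force: 8.9
```

>>> jog_arm(
  motion=[
    {"jaw": 5,"xyz": [-0.02,0.1,0],"roll": 0},
    {"jaw": 5,"xyz": [-0.03,0.2,0],"roll": 0},
  ],
)

```text
time: 12.05
tcp_pos: [628.8, -6.1, 12.5]
tool_rot: [0.003, 0.644, 0.765, -0.002]
wrist_force: [1.9, -25.6, -0.5]
gripper_width: 49.8
gripper_force: 13.0
```

>>> jog_arm(
  motion=[
    {"jaw": 5,"xyz": [-0.02,0.1,0],"roll": 0},
    {"jaw": 5,"xyz": [-0.03,0.2,0],"roll": 0},
  ],
)

```text
time: 12.25
tcp_pos: [628.8, -5.8, 12.5]
tool_rot: [0.004, 0.644, 0.765, -0.003]
wrist_force: [2.6, -34.3, -0.4]
gripper_width: 50.0
gripper_force: 17.0
```

Board reached the backstop: TCP halted while force rose. Release gently, retreat and look.

>>> jog_arm(
  motion=[
    {"jaw": 5,"xyz": [0.03,-0.2,0],"roll": 0},
    {"jaw": 5,"xyz": [0.07,-0.4,0],"roll": 0},
    {"jaw": 5,"xyz": [0.14,-0.8,0],"roll": 0},
    {"jaw": 5,"xyz": [0.3,-1.8,0],"roll": 0},
    {"jaw": 5,"xyz": [0.5,-3.0,0],"roll": 0},
    {"jaw": 5,"xyz": [0.5,-3.0,5],"roll": 0},
    {"jaw": 5,"xyz": [0.5,-3.0,10],"roll": 0},
    {"jaw": 5,"xyz": [-3,-7,14],"roll": 0},
    {"jaw": 5,"xyz": [-7,-11,16],"roll": 0},
    {"jaw": 5,"xyz": [-11,-15,16],"roll": 0},
  ],
)

```text
time: 13.25
tcp_pos: [538.9, -129.4, 170.5]
tool_rot: [0.002, 0.644, 0.765, 0.001]
wrist_force: [0.8, -1.0, 0.2]
gripper_width: 50.3
gripper_force: 0.0
```

>>> jog_arm(
  motion=[
    {"jaw": 5,"xyz": [-4,-5,0],"roll": 0},
    {"jaw": 5,"xyz": [-8,-10,0],"roll": 0},
    {"jaw": 5,"xyz": [-10,-14,0],"roll": 0},
    {"jaw": 5,"xyz": [-10,-14,0],"roll": 0},
  ],
)

```text
time: 13.65
tcp_pos: [437.1, -271.1, 168.5]
tool_rot: [-0.0, 0.645, 0.764, -0.0]
wrist_force: [2.0, -0.9, 0.4]
gripper_width: 50.1
gripper_force: 0.0
```

```bash
python3 - <<'E'
from h import *
c=shot('top','t4');d=shot('scene','s4');s=manip.state();print(s['time'],s['tcp_pos'],s['wrist_force'])
a=cv2.resize(c['color'][140:250,200:360],None,fx=5,fy=5,interpolation=cv2.INTER_CUBIC)
b=cv2.resize(d['color'][180:300,205:395],None,fx=4,fy=4,interpolation=cv2.INTER_CUBIC)
cv2.imwrite('pics/t4c.png',a);cv2.imwrite('pics/s4c.png',b)
E
```

```text
13.75 [ 437.81148308 -270.68049563  168.30764037] [ 0.03354581  0.7628185  -0.2972318 ]
```

View pics/t4c.png

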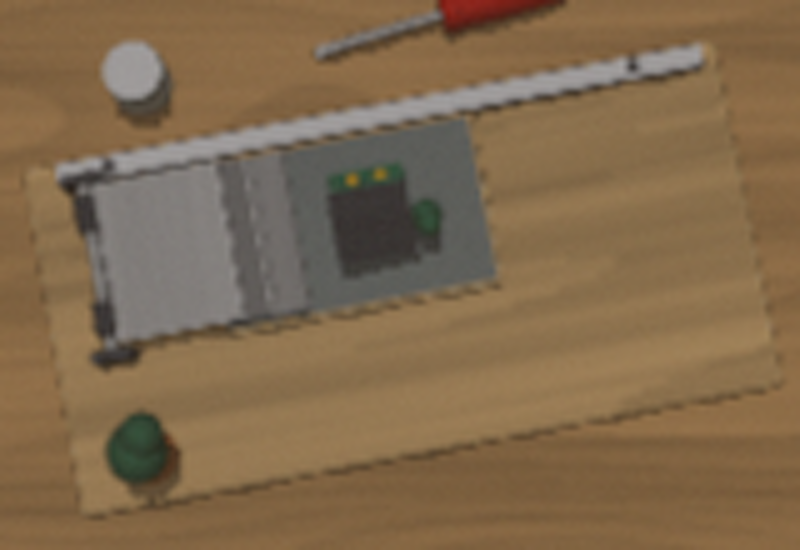

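Board's plain end is under the clip, its trailing edge at crop (468,121)–(497,285), and its long side runs along the fence. For the last picture I'll take a close look at the fence gap.

```bash
python3 - <<'E'
from h import *
b=cv2.imread('pics/s4.png')[205:277,270:368]
cv2.imwrite('pics/s4d.png',cv2.resize(b,None,fx=8,fy=8,interpolation=cv2.INTER_CUBIC))
t=cv2.imread('pics/t4.png').astype(int)
# brightness profile along jig -y to +y across fence at several x
ex=np.array([np.cos(1.736),np.sin(1.736)]);ey=np.array([-ex[1],ex[0]]);j=np.array([593.1,54.5])
for x in(-45,-25,-5,15,35):
    P=[proj('top0',[*(j+x*ex+y*ey),20]) for y in np.arange(-90,-58,2)]
    g=cv2.remap(cv2.imread('pics/t4.png'),np.float32([[p[0] for p in P]]),np.float32([[p[1] for p in P]]),cv2.INTER_LINEAR)[0]
    print(x,[int(v.mean()) for v in g],[int(v[2])-int(v[0]) for v in g])
E
```

```text
-45 [115, 133, 153, 154, 152, 149, 132, 114, 99, 94, 91, 92, 92, 93, 93, 91] [38, 17, 4, 3, 4, 5, 15, 27, 36, 14, 4, 3, 3, 3, 3, 2]
-25 [119, 139, 154, 154, 155, 148, 131, 100, 89, 96, 92, 91, 91, 91, 91, 90] [33, 15, 4, 4, 4, 5, 7, 22, 26, 19, 8, 3, 3, 3, 3, 3]
-5 [117, 138, 150, 155, 155, 141, 116, 81, 89, 94, 92, 91, 91, 92, 91, 91] [40, 19, 8, 4, 5, 5, 10, 26, 28, 20, 4, 3, 3, 2, 3, 3]
15 [110, 132, 149, 155, 153, 144, 124, 105, 99, 94, 91, 90, 92, 92, 91, 91] [37, 18, 8, 4, 4, 4, 13, 26, 35, 17, 3, 3, 2, 2, 2, 4]
35 [110, 132, 155, 155, 155, 152, 135, 105, 86, 93, 92, 91, 92, 91, 90, 89] [33, 14, 4, 3, 4, 5, 9, 20, 27, 18, 9, 3, 3, 3, 3, 3]
```

View pics/s4d.png

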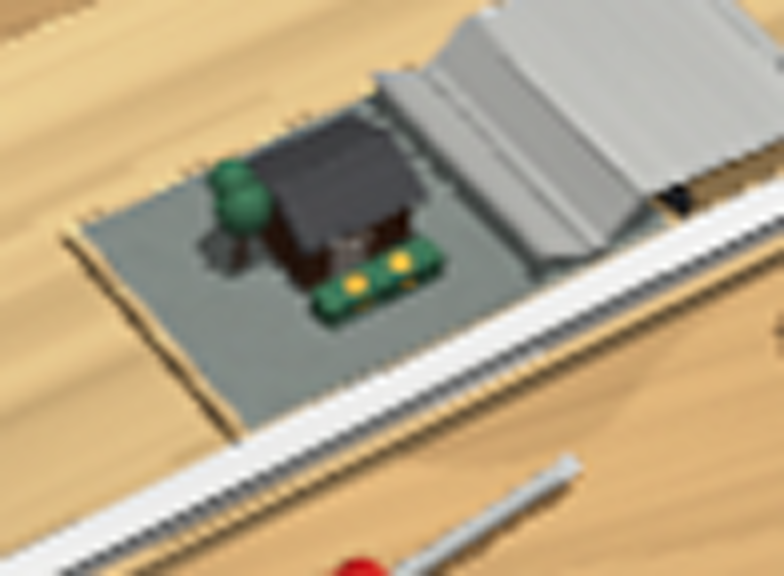

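Gap profile looks uniform. I'll compare with the picture taken just after the fence push.

```bash
python3 - <<'E'
from h import *
ex=np.array([np.cos(1.736),np.sin(1.736)]);ey=np.array([-ex[1],ex[0]]);j=np.array([593.1,54.5])
for f in('t3','t4'):
  I=cv2.imread(f'pics/{f}.png'); A=[]
  for x in np.arange(-48,-4,1.) :
    P=np.float32([[proj('top0',[*(j+x*ex+y*ey),20]) for y in np.arange(-80,-64,1)]])
    A.append(cv2.remap(I,P[...,0],P[...,1],cv2.INTER_LINEAR)[0])
  m=np.mean(A,0); print(f,m.mean(1).astype(int),(m[:,2]-m[:,0]).astype(int))
I=cv2.imread('pics/t4.png')
for a,b in((-60,-40),(-10,40)):
  A=[cv2.remap(I,*(lambda P:(P[...,0],P[...,1]))(np.float32([[proj('top0',[*(j+x*ex+y*ey),20]) for y in np.arange(-80,-64,1)]])),cv2.INTER_LINEAR)[0] for x in np.arange(a,b)]
  m=np.mean(A,0);print(a,(m[:,2]-m[:,0]).astype(int))
A=[(cv2.imread(f'pics/{f}.png')) for f in('top0','t4')]
for z,l in ((0,'x'),): pass
E
```

```text
t3 [142 134 123 109  97  90  91  92  92  90  90  89  89  89  90  90] [ 4  6 11 17 23 27 27 22 14  7  3  2  2  2  2  2]
t4 [145 136 125 110  97  90  91  94  94  92  91  91  91  91  91  91] [ 4  6 10 17 24 29 29 25 17 10  5  3  3  3  3  2]
-60 [ 4  6 10 17 26 32 35 34 30 26 25 24 24 24 24 25]
-10 [ 4  6  9 16 22 27 28 25 17 10  5  3  3  3  3  3]
```

The profile matches the pressed-to-fence state within about 0.3 mm and is uniform along the board. The gripper is clear and the board is home, so I'll hand in.

```bash
python3 -c "
from workcell import manip
print(manip.hand_in())"
```

```text
the job is handed in; nothing more can be done
None
```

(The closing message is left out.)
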